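# Slide the top tile onto the stirrer and stand the beaker on it

## Robot

A 6-joint arm with a two-finger parallel gripper is mounted at the origin on the work surface. World frame = base frame: x ahead of the robot, y to its left, z up, the work surface at z = 0. Lengths are in m, angles in rad, forces in N, time in s.
With the tool pointing down it reaches from about 0.25 to 0.775 m from the base axis. Payload 4 kg.
Tool frame: the origin (TCP) lies at the very end of the fingers, on their centre line; the grasp point (between the pads) lies 19 mm behind it (arm.grasp_offset is the distance from the TCP to the grasp point, in m); x points along the fingers, y is the direction in which the jaws open and shut, and the axes are right-handed (so a half turn about x gives the same grasp; the last joint's range is limited). The gripper opens to 94 mm and grips with 3 to 60 N. Pads are 16 mm wide; open, the fingers measure 119 mm over their backs; the gripper's body (75 mm by 177 mm) begins 78 mm behind the grasp point.
Start: joints at [-1.428, 0.087, 1.371, -0, 1.684, -0.103], TCP at [0.134, -0.533, 0.206] pointing down, gripper open.
Joint ranges: [-3.1, 3.1], [-0.76, 2.03], [0.27, 2.55], [-1.08, 4.22], [0.17, 2.65], [-2.57, 2.57]. Speed limits (rad/s): [2.79, 2.79, 3.14, 3.14, 3.14, 3.14].

## Interface

Orientations are given as a unit quaternion [w, x, y, z].
In Python, from cell import arm, viewer gives the robot as it stands.
- The arm moves only by the shell command python3 -m jog 'ROWS' [OPENING] [FORCE]. ROWS is JSON, a list of rows, each an object with "delta_pos": the shift along the world's x, y, z in cm, a list of three; "roll": the turn about the world's z in degrees. A call has 1 to 12 rows; each row is the pose to reach, as a shift and turn from the pose measured when the call began; what a row does not reach only later rows make up. A row lasts 1/12 s, in which the tool goes at most 41.7 mm and 7.16 degrees, less where a joint would pass 70% of its speed; a pose out of reach is approached as far as the arm can. A call with a gripper value outside its range is refused whole. OPENING is the finger opening in cm, from 0 to 9.4, set as the call begins (- or left out, the last holds). The fingers move at their own pace and stop on an object; FORCE is the grip in N (left out, the last holds). Time passes only in rows, so rows that repeat a pose let the fingers close. It gives the time, the measured TCP pose, the force and the opening at its end, in the units of the state.
- arm.read_state(): the state, without advancing time (a new reading comes with each control period).
- viewer.grab_frame(name): name is "side" or "top" or "wrist"; returns (picture, depth): 400x640x3 uint8, red, green, blue; 400x640 float32, m along the optical axis (not along the pixel's ray), 0 where there is no reading.
- viewer.camera_info(name): a dict with "fx", "fy", "cx", "cy" (pixels), "rvec" (rotation vector, rad) and "tvec" (3), from world to camera coordinates, as OpenCV has them. Camera axes: x right, y down, z forward; pixel columns grow to the right and rows downward; lengths in m; the calibration is good to about 2 mm. A picture is of the moment at which its call begins: read the wrist's pose just before it. camera_info takes no time and is no camera call; for the wrist camera it gives the pose at the moment of the call.
- arm.hand_in(): hands the job in, once; it reports no verdict.
The state is a dict: "clock": time; "q": joint angles; "joint_velocities": joint speeds; "joint_efforts": joint torques, N m; "eef_pos": TCP position; "tcp_rot": TCP orientation; "ft_force": force on the tool from outside, world axes, zero at the start; "moment": the same for the moment, N m; "finger_gap": finger opening in m.
Only numpy, scipy, OpenCV 4.12 (cv2) and the standard library are available. Lean on these libraries where they do the work, as an engineer would, in place of code of your own. Each camera call takes 0.05 s, during which the arm holds its last target.

## Task

Get the stirrer ready for a titration: slide the white tile sideways off the top of the stack onto the stirrer's plate, without lifting it and without disturbing the blue tiles below, so that it lies flat, square and centred on the plate. Then stand the amber beaker upright in the middle of the white tile, set down and not dropped, let go of it, and leave everything else where it is.

Things in the scene. Friction and masses are not known exactly. Their poses are not given: they have to be found in the camera images.
- tile: white glazed ceramic tile, 100 x 100 x 10 mm, about 230 g, loose, the top one of the stack of four. Origin: centre of its underside (54 mm above the bench at the start); x and y axes parallel to its sides, z up.
- blue3: blue tile directly under the white one, loose, 100 x 100 x 10 mm; origin: centre of its underside, axes as the white tile. The tiles lie a little askew on one another.
- blue2: second blue tile down, loose, same size and origin
- blue1: lowest blue tile, loose, same size and origin; it lies on the wooden stand
- stand: fixed wooden block under the stack, 110 x 110 mm, 24 mm high; origin: centre of its underside. It stands beside the stirrer, to its left or to its right, with a gap of 10 to 30 mm between them.
- stirrer: fixed magnetic stirrer, beige housing 170 mm (x) x 160 mm (y), 52 mm high; origin: centre of its underside; its x axis points away from its control knob, y along the knob side. Its flat dark steel top plate, 160 x 160 mm, is 52 mm above the bench, 2 mm below the underside of the white tile, and has no rim.
- plate (a point): centre of the stirrer's top plate, on its upper face; axes as the stirrer
- beaker_mid (a point): centre of the amber beaker (half-way up), an open glass vessel standing loose on the bench to the left or right of the stirrer and the stack: round, 52 mm across the rim, 48 mm across the foot, 75 mm tall, wall 3 mm, about 80 g; z axis up. Its foot is 37.5 mm below this point. It can be gripped across its outside from above.
- jar: white screw-top jar with a blue cap, 64 mm across, 100 mm tall; a bystander to be left alone; origin: centre of its underside
- cup1: frosted plastic cup holding two droppers, 72 mm across, 140 mm tall with the droppers; a bystander to be left alone; origin: centre of its underside
- wash: white wash bottle with red cap and spout, 68 mm across, 205 mm tall; a bystander to be left alone; origin: centre of its underside
Mind the look-alikes: they are no part of the job. What is shaped like the tile but green or red is not meant.

How it is judged:
On the way:
1. the white tile lies flat, square and centred on the stirrer's plate, before the beaker comes onto it (horizontal distance between tile and plate below 0.02 m and z of tile in the frame of plate between -0.004 and 0.004 m and angle between tile's own z axis and vertical below 0.05 rad and angle between the x axis of tile and the x axis of plate, either way round below 0.26 rad and linear speed of tile below 0.02 m/s and horizontal distance between beaker_mid and tile above 0.07 m), for 0.2 s.
At the end, for the whole second after the job is handed in: The white tile lies flat on the stirrer's plate, its centre within 20 mm of the plate's centre and its sides within 15 degrees of the plate's; the amber beaker stands upright on it, within 20 mm of the tile's centre, released and at rest; each blue tile is within 8 mm of where it was (horizontal distance between tile and plate below 0.02 m and z of tile in the frame of plate between -0.004 and 0.004 m and angle between tile's own z axis and vertical below 0.05 rad and angle between the x axis of tile and the x axis of plate, either way round below 0.26 rad and distance of each of blue1, blue2, blue3 from where it was at the start of the episode below 0.008 m and horizontal distance between beaker_mid and tile below 0.02 m and z of beaker_mid in the frame of tile between 0.0435 and 0.0515 m and angle between beaker_mid's own z axis and vertical below 0.08 rad and linear speed of each of tile, beaker below 0.01 m/s); the robot touches nothing.
It fails at once if a blue tile was moved by more than 8 mm (distance of any of blue1, blue2, blue3 from where it was at the start of the episode above 0.008 m).
It fails at once if the white tile was lifted more than 20 mm or tipped more than 20 degrees (height (world z) of tile above 0.074 m or angle between tile's own z axis and vertical above 0.35 rad).
It fails at once if the beaker was tipped more than 35 degrees (angle between beaker_mid's own z axis and vertical above 0.6 rad).
It fails at once if the beaker was dropped (in free fall faster than 0.4 m/s, about 8 mm) (contact force between beaker and anything else below 0.02 N and linear speed of beaker above 0.4 m/s).
It fails at once if a bystander (jar, dropper cup, wash bottle) was moved more than 30 mm or knocked over (distance of any of jar, cup1, wash from where it was at the start of the episode above 0.03 m or angle between any of jar, cup1, wash's own z axis and vertical above 0.4 rad).
It also fails if it takes over 59 s, if anything falls off the work surface, if the arm or the gripper's body presses on something with over 40 N, if the wrist force passes 120 N, or if a joint passes its speed limit or range.

## Working session

There is one attempt and no reset: what is moved stays moved. The work goes in short steps, Python scripts to look and compute and a shell command to move; the robot and the scene stay as the last step left them, time stands still between calls to the robot, and variables do not carry over. Pictures are saved under pics/ and viewed, and the job is handed in when it is done.

```bash
ls; mkdir -p pics; python3 - <<'E'
from cell import arm, viewer
import cv2,numpy as np
print(arm.read_state())
for n in ["side","top","wrist"]:
    i=viewer.camera_info(n); print(n,i)
    p,d=viewer.grab_frame(n); cv2.imwrite(f"pics/{n}0.png",p[:,:,::-1]); np.save(f"pics/{n}0.npy",d)
E
```

```text
pics
{'clock': 0.0, 'q': array([-1.42809166e+00,  8.79246134e-02,  1.37221665e+00, -4.20069871e-05,
        1.68357901e+00, -1.03081618e-01]), 'joint_velocities': array([ 0.00044081, -0.00010531,  0.00162127, -0.00152977, -0.00018464,
       -0.00125046]), 'joint_efforts': array([ 1.06167739e-03, -3.40173447e+01, -3.02430582e+01,  7.20244506e-02,
        3.29299795e-02, -1.73758367e-04]), 'eef_pos': array([ 0.1337402 , -0.53294147,  0.20433985]), 'tcp_rot': array([-0.08592652, -0.70174403, -0.0874301 ,  0.70180334]), 'ft_force': array([-0.56289647, -0.27860873, -0.56899116]), 'moment': array([ 0.01338542, -0.0315448 ,  0.01382279]), 'finger_gap': 0.09392937668496924}
side {'fx': 368.46960233179163, 'fy': 368.46960233179163, 'cx': 317.4585337614043, 'cy': 199.21013064025, 'rvec': array([ 2.27975327, -0.78807078,  0.30026607]), 'tvec': array([-0.45506693,  0.30755321,  0.72068432])}
top {'fx': 380.61054818242144, 'fy': 380.61054818242144, 'cx': 321.999329046194, 'cy': 204.85516901719436, 'rvec': array([ 2.14630074, -2.16299605,  0.09270944]), 'tvec': array([0.0117104 , 0.57973053, 0.92894238])}
wrist {'fx': 302.87640205422747, 'fy': 302.87640205422747, 'cx': 321.6707089760354, 'cy': 200.89938124335623, 'rvec': array([-2.29938551,  1.79398653,  0.24861165]), 'tvec': array([-0.54956903, -0.02786983,  0.3921399 ])}
```

View pics/top0.png

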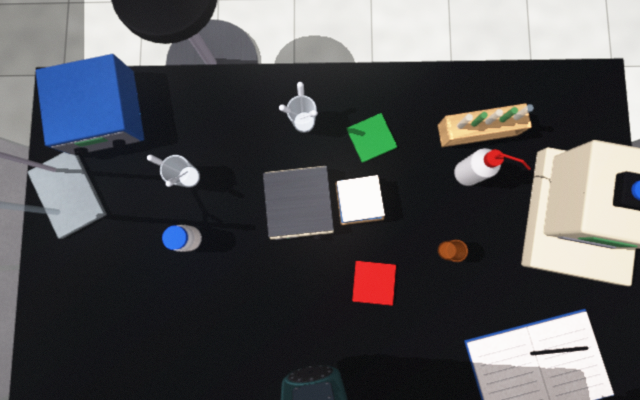

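View pics/side0.png

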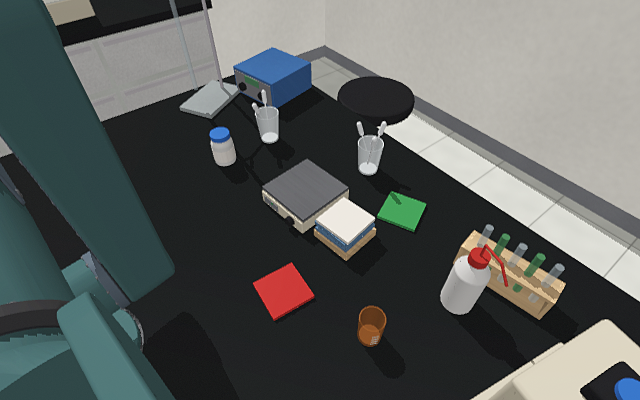

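View pics/wrist0.png

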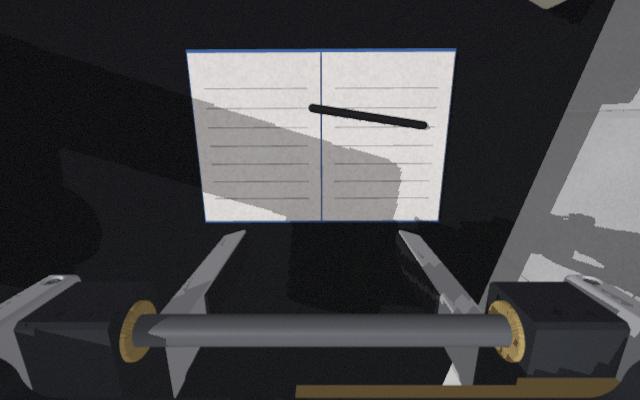

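The white tile is on the stack at top-view (360,200), with the stirrer plate to its left at (298,202). The amber beaker is at (453,250). The green tile at (372,137) and the red one at (374,283) lie on the bench and are look-alikes. Next I'll measure these poses.

```bash
cat > h.py <<'E'
import cv2,numpy as np
from cell import arm,viewer
def RT(i): return cv2.Rodrigues(np.array(i["rvec"]))[0],np.array(i["tvec"])
def ray(i,uv,z):
    R,t=RT(i); d=R.T@np.array([(uv[0]-i["cx"])/i["fx"],(uv[1]-i["cy"])/i["fy"],1.]); c=-R.T@t
    return c+d*(z-c[2])/d[2]
def cloud(i,d):
    R,t=RT(i); v,u=np.mgrid[:d.shape[0],:d.shape[1]]
    P=np.stack([(u-i["cx"])/i["fx"]*d,(v-i["cy"])/i["fy"]*d,d],-1)
    return (P-t)@R
def rect(P):
    (c,s,a)=cv2.minAreaRect((P[:,:2]*1000).astype(np.float32)); return np.round(c,1),np.round(s,1),round(a,1)
def mask_rect(i,m,z):
    c=max(cv2.findContours(m.astype(np.uint8),0,1)[0],key=cv2.contourArea)[:,0]
    return rect(np.array([ray(i,p,z) for p in c]))
E
python3 - <<'E'
from h import *
for n in ["top","side"]:
    p=cv2.imread(f"pics/{n}0.png"); d=np.load(f"pics/{n}0.npy"); i=viewer.camera_info(n)
    W=cloud(i,d); hsv=cv2.cvtColor(p,cv2.COLOR_BGR2HSV)
    X,Y,Z=W[...,0],W[...,1],W[...,2]
    R,t=RT(i); print(n,"cam",-R.T@t)
    roi=np.zeros(d.shape,bool)
    if n=="top": roi[155:245,255:395]=1
    else: roi[150:265,255:385]=1
    tm=roi&(hsv[...,2]>190)&(hsv[...,1]<40)&(abs(Z-.064)<.01)
    print("tile",tm.sum(),np.median(Z[tm]),mask_rect(i,tm,.064))
    pm=roi&(hsv[...,2]<140)&(abs(Z-.052)<.008)
    print("plate",pm.sum(),np.median(Z[pm]),mask_rect(i,cv2.morphologyEx(pm.astype(np.uint8),cv2.MORPH_OPEN,np.ones((5,5))),.052))
    am=(hsv[...,0]>3)&(hsv[...,0]<18)&(hsv[...,1]>150)&(d>0)
    am[:,:]&=True
    k,l,s,c=cv2.connectedComponentsWithStats(am.astype(np.uint8))
    for j in range(1,k):
        if s[j][4]>150:
            m=l==j;print("amber",s[j],np.percentile(X[m],[1,50,99]),np.percentile(Y[m],[1,50,99]),np.percentile(Z[m],[1,50,99]))
    for nm,(u,v) in dict(green=(372,140),red=(374,283)).items():
        if n=="top": print(nm,W[v,u])
    if n=="top":
        for nm,b in dict(cup_r=(280,80,320,135),cup_l=(145,150,205,192),jar=(160,222,205,255),wash=(450,145,535,190),rack=(435,100,540,150)).items():
            m=np.zeros(d.shape,bool);m[b[1]:b[3],b[0]:b[2]]=1;m&=Z>.02
            print(nm,np.percentile(X[m],[2,50,98]).round(3),np.percentile(Y[m],[2,50,98]).round(3),np.percentile(Z[m],[50,99]).round(3))
    c=p[150:260,250:400] if n=="top" else p[140:270,250:400]
    cv2.imwrite(f"pics/{n}_crop.png",cv2.resize(c,None,fx=5,fy=4,interpolation=2) if 0 else cv2.resize(c,None,fx=4,fy=4,interpolation=cv2.INTER_CUBIC))
E
```

```text
top cam [ 0.47544595 -0.01424144  0.98636043]
tile 1684 0.06554884772659689 (array([592.2, -85.8]), array([101.7, 100.2]), 8.0)
plate 4145 0.05354731488909928 (array([588.7,  68.8]), array([160.4, 160. ]), 5.6)
amber [438 239  31  23 551] [0.43654587 0.46438206 0.48857703] [-0.36089436 -0.3188248  -0.28307825] [-9.03183483e-05  3.78190843e-02  7.91084326e-02]
green [ 0.75250013 -0.12471477  0.00837579]
red [ 0.38344231 -0.12158216  0.01301687]
cup_r [0.773 0.818 0.846] [0.022 0.056 0.095] [0.082 0.149]
cup_l [0.62  0.667 0.694] [0.326 0.369 0.396] [0.078 0.149]
jar [0.471 0.5   0.528] [0.322 0.341 0.378] [0.1   0.105]
wash [0.632 0.656 0.691] [-0.415 -0.354 -0.335] [0.129 0.21 ]
rack [0.735 0.772 0.814] [-0.496 -0.392 -0.299] [0.072 0.171]
side cam [ 0.19915438 -0.49396095  0.73307633]
tile 1361 0.06470332630691322 (array([592.7, -87.9]), array([99.7, 99.3]), 8.4)
plate 3036 0.052506197844006244 (array([585.4,  63.1]), array([164.6, 165.5]), 5.9)
amber [357 306  30  41 874] [0.43984761 0.47141734 0.49740913] [-0.33663841 -0.30840079 -0.27732848] [0.00130726 0.04806897 0.07713133]
```

```bash
python3 - <<'E'
import cv2
p=cv2.imread("pics/side0.png")[280:380,320:440]
cv2.imwrite("pics/beakcrop.png",cv2.resize(p,None,fx=4,fy=4,interpolation=cv2.INTER_CUBIC))
E
```

```text
(no output)
```

View pics/top_crop.png

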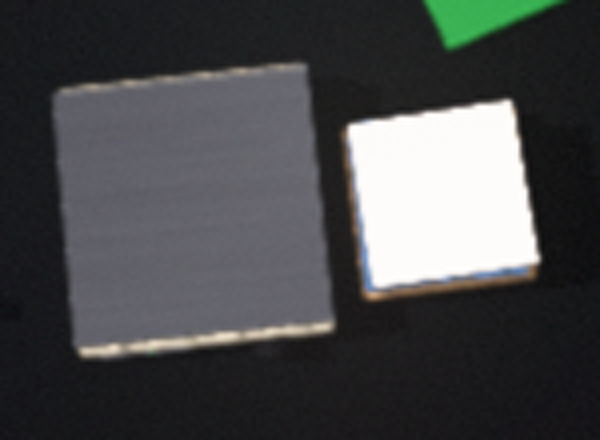

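View pics/side_crop.png

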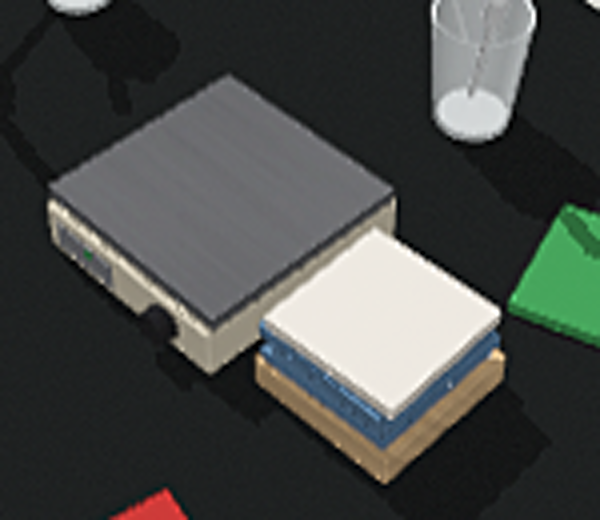

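View pics/beakcrop.png

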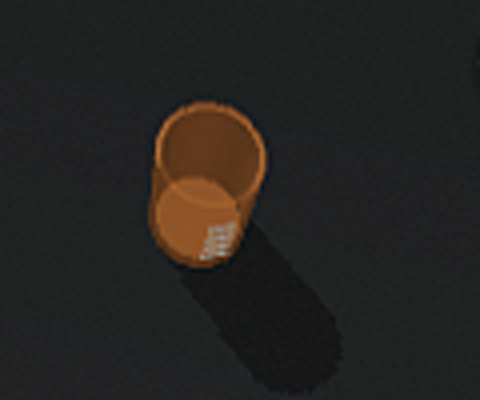

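White tile confirmed in the crop: it sits on the blue stack, with its centre near top pixel (361,199). The beaker is amber, with its rim centre near side pixel (372.5,318) and its foot near (369,335.5). Next: the beaker position and tool axes.

```bash
python3 - <<'E'
from h import *
from scipy.spatial.transform import Rotation as Ro
i=viewer.camera_info("side")
print("rim",ray(i,(372.5,318),.075),"foot",ray(i,(369.2,335.5),.003))
for n in ["top","side"]:
    p=cv2.imread(f"pics/{n}0.png"); d=np.load(f"pics/{n}0.npy"); i=viewer.camera_info(n); W=cloud(i,d)
    m=(abs(W[...,0]-.465)<.06)&(abs(W[...,1]+.31)<.06)&(abs(W[...,2]-.075)<.004)
    P=W[m]; (c,r)=cv2.minEnclosingCircle((P[:,:2]*1000).astype(np.float32)); print(n,len(P),c,r)
p=cv2.imread("pics/top0.png")[225:275,425:485]
cv2.imwrite("pics/bt.png",cv2.resize(p,None,fx=8,fy=8,interpolation=cv2.INTER_CUBIC))
s=arm.read_state();q=s["tcp_rot"];M=Ro.from_quat([q[1],q[2],q[3],q[0]]).as_matrix();print(M.round(3))
for a in [8,5.6]:
    t=np.radians(a);print(a,np.degrees(np.arctan2(M[1,1],M[0,1])))
E
```

```text
rim [ 0.46637742 -0.31085308  0.075     ] foot [ 0.46465356 -0.31358935  0.003     ]
top 97 (465.19049072265625, -308.05596923828125) 25.847431182861328
side 178 (464.9744873046875, -311.6993408203125) 26.224729537963867
[[-0.     0.243 -0.97 ]
 [ 0.002 -0.97  -0.243]
 [-1.    -0.002 -0.   ]]
8 -75.91822584846942
5.6 -75.91822584846942
```

View pics/bt.png

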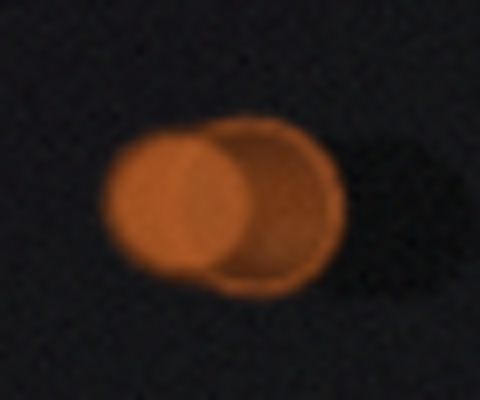

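```bash
python3 -m jog '[{"delta_pos":[3,2.4,1],"roll":6},{"delta_pos":[6,4.8,2],"roll":12},{"delta_pos":[9,7.2,2],"roll":18},{"delta_pos":[12,9.6,2],"roll":24},{"delta_pos":[15,12,2],"roll":31},{"delta_pos":[18,14.4,2],"roll":38},{"delta_pos":[21,16.8,2],"roll":45},{"delta_pos":[24,19.2,2],"roll":52},{"delta_pos":[27,21.6,2],"roll":59},{"delta_pos":[30,24,2],"roll":66},{"delta_pos":[32,26,2],"roll":73},{"delta_pos":[34,27,2],"roll":80}]' 6
```

```text
clock: 1.15
eef_pos: [0.475, -0.2602, 0.2244]
tcp_rot: [0.519, 0.479, 0.52, -0.48]
ft_force: [-0.4, -1.1, 0.1]
finger_gap: 0.0601
```

```bash
python3 -m jog '[{"delta_pos":[3,2.4,0],"roll":1},{"delta_pos":[6,4.8,0],"roll":2},{"delta_pos":[9,7.2,-1],"roll":3},{"delta_pos":[12,9.6,-3],"roll":4},{"delta_pos":[12.8,10,-6],"roll":4},{"delta_pos":[12.8,10,-9],"roll":4},{"delta_pos":[12.8,10,-12],"roll":4},{"delta_pos":[12.8,10,-13],"roll":4},{"delta_pos":[12.8,10,-13],"roll":4},{"delta_pos":[12.8,10,-13],"roll":4}]' 6
python3 - <<'E'
from h import *
for n in ["side","wrist"]:
    p,d=viewer.grab_frame(n); cv2.imwrite(f"pics/{n}1.png",p[:,:,::-1])
from scipy.spatial.transform import Rotation as Ro
s=arm.read_state();q=s["tcp_rot"];M=Ro.from_quat([q[1],q[2],q[3],q[0]]).as_matrix();print(M.round(3),s["eef_pos"],s["q"])
E
```

```text
clock: 1.98
eef_pos: [0.603, -0.1604, 0.0946]
tcp_rot: [0.535, 0.461, 0.537, -0.461]
ft_force: [0.2, -0.9, 1.0]
finger_gap: 0.0599
[[ 0.002  0.989  0.149]
 [-0.     0.149 -0.989]
 [-1.     0.002  0.001]] [ 0.60440126 -0.16106071  0.09724459] [-3.51218960e-01  2.94449822e-01  1.34428505e+00  3.17883042e-04
  1.50057596e+00 -5.00699466e-01]
```

View pics/side1.png

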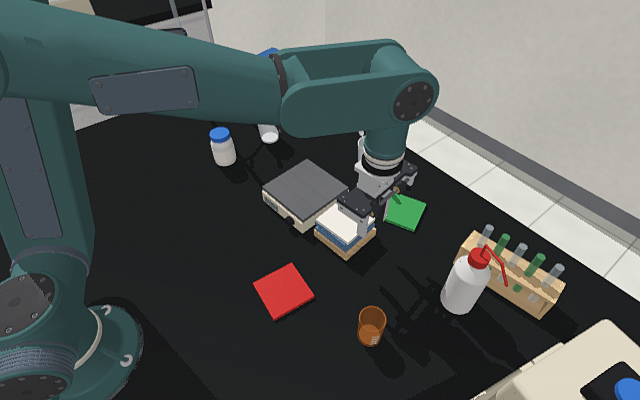

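View pics/wrist1.png

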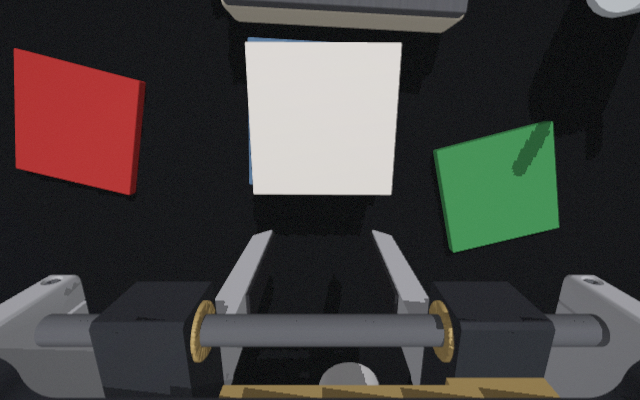

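```bash
python3 -m jog '[{"delta_pos":[0,0,-1.5]},{"delta_pos":[0,0,-3]},{"delta_pos":[0,0,-3.9]},{"delta_pos":[0,0,-3.9]},{"delta_pos":[0,0,-3.9]},{"delta_pos":[0,0,-3.9]}]' 6
python3 - <<'E'
from h import *
for k in range(3):
    p,d=viewer.grab_frame("wrist"); s=arm.read_state(); print(s["eef_pos"],s["ft_force"])
cv2.imwrite("pics/wrist2.png",p[:,:,::-1])
p,d=viewer.grab_frame("side");c=p[170:270,290:400,::-1]
cv2.imwrite("pics/side2.png",cv2.resize(c,None,fx=5,fy=5,interpolation=cv2.INTER_CUBIC))
E
```

```text
[ 0.60453936 -0.16112911  0.09753042] [0.25928782 0.22124055 0.22554753]
[ 0.60444282 -0.16104665  0.09739787] [ 0.25743812 -0.10841568 -0.24491396]
[ 0.60424071 -0.16093508  0.09702777] [-1.41485263  0.0145518   0.28422938]$[0]: bad value
```

View pics/wrist2.png

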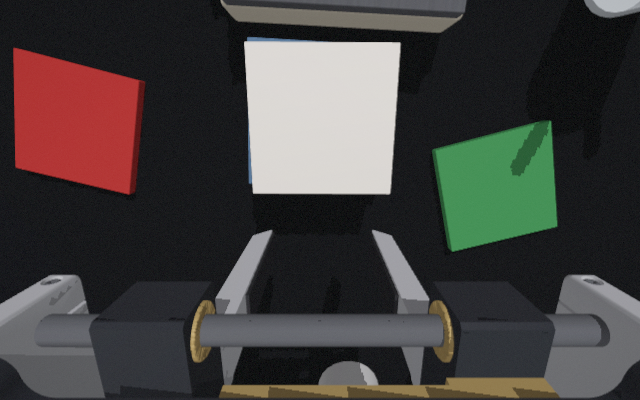

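View pics/side2.png

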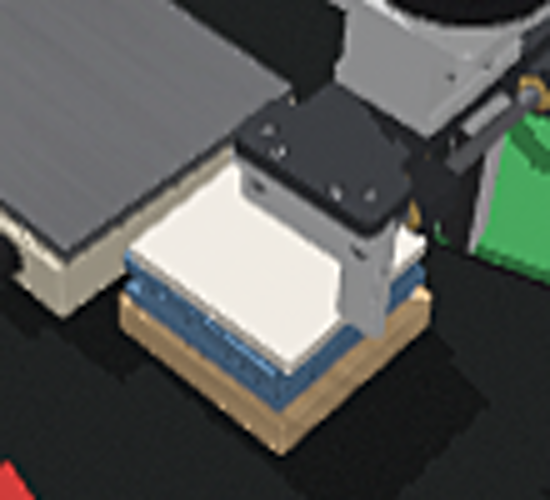

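```bash
python3 -m jog '[{"delta_pos":[0,0,-1.5],"roll":0},{"delta_pos":[0,0,-3],"roll":0},{"delta_pos":[0,0,-3.8],"roll":0},{"delta_pos":[0,0,-3.9],"roll":0},{"delta_pos":[0,0,-3.9],"roll":0},{"delta_pos":[0,0,-3.9],"roll":0}]' 6
python3 - <<'E'
from h import *
for k in range(3):
    p,d=viewer.grab_frame("wrist"); s=arm.read_state(); print(s["eef_pos"],s["ft_force"])
cv2.imwrite("pics/wrist3.png",p[:,:,::-1])
p,d=viewer.grab_frame("side");c=p[170:270,290:400,::-1]
cv2.imwrite("pics/side3.png",cv2.resize(c,None,fx=5,fy=5,interpolation=cv2.INTER_CUBIC))
E
```

```text
clock: 2.78
eef_pos: [0.6044, -0.161, 0.0584]
tcp_rot: [0.537, 0.462, 0.535, -0.461]
ft_force: [1.3, 0.1, 0.4]
finger_gap: 0.0599
[ 0.60462994 -0.16105669  0.05872212] [-0.13203783 -0.39756331 -0.04683462]
[ 0.60470931 -0.16106258  0.05880121] [0.60021003 0.80445049 0.480436  ]
[ 0.60462215 -0.16104087  0.05871167] [-0.45419922  0.23443037  0.04412687]
```

View pics/wrist3.png

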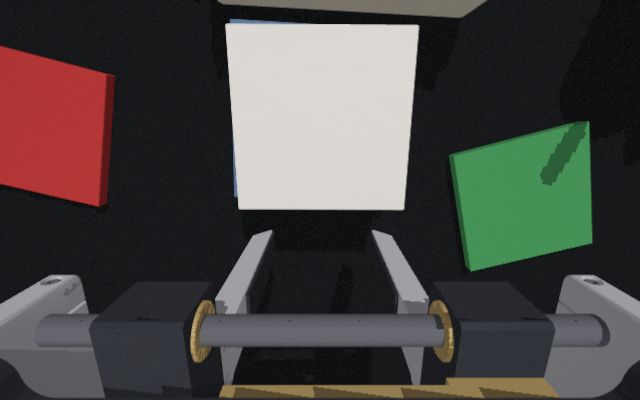

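View pics/side3.png

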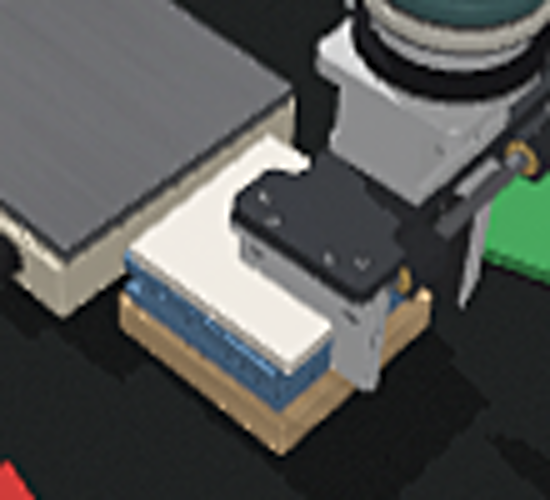

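```bash
python3 -m jog '[{"delta_pos":[0,0.5,-0.15],"roll":0},{"delta_pos":[0,1.0,-0.15],"roll":0},{"delta_pos":[0,1.3,-0.15],"roll":0},{"delta_pos":[0,1.6,-0.15],"roll":0},{"delta_pos":[0,1.9,-0.15],"roll":0},{"delta_pos":[0,2.2,-0.15],"roll":0},{"delta_pos":[0,2.6,-0.15],"roll":0},{"delta_pos":[-0.1,3.0,-0.15],"roll":0},{"delta_pos":[-0.1,3.5,-0.15],"roll":0},{"delta_pos":[-0.1,4.0,-0.15],"roll":0},{"delta_pos":[-0.2,4.5,-0.15],"roll":0},{"delta_pos":[-0.2,4.5,-0.15],"roll":0}]' 6
python3 - <<'E'
from h import *
p,d=viewer.grab_frame("wrist"); s=arm.read_state(); print(s["eef_pos"],s["ft_force"])
cv2.imwrite("pics/wrist4.png",p[:,:,::-1])
p,d=viewer.grab_frame("side");c=p[140:270,260:400,::-1]
cv2.imwrite("pics/side4.png",cv2.resize(c,None,fx=4,fy=4,interpolation=cv2.INTER_CUBIC))
E
```

```text
clock: 3.98
eef_pos: [0.6024, -0.1146, 0.0571]
tcp_rot: [0.537, 0.462, 0.536, -0.46]
ft_force: [0.2, -0.1, -0.0]
finger_gap: 0.0601
[ 0.60240126 -0.11493083  0.05701636] [-0.55083096 -0.40021918 -0.33579348]
```

View pics/wrist4.png

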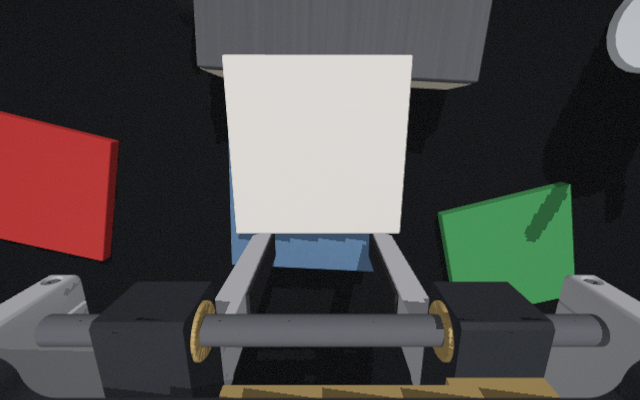

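View pics/side4.png

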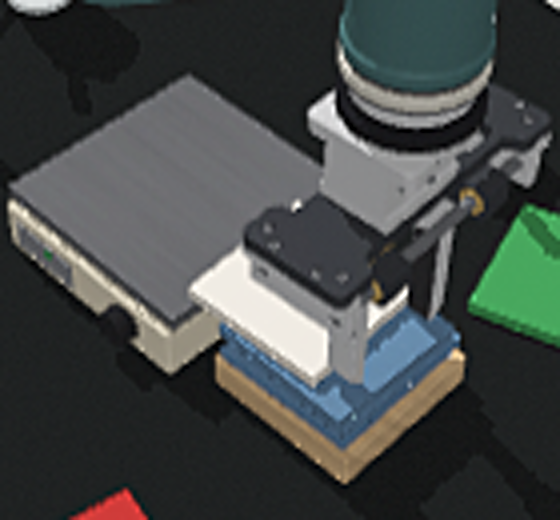

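```bash
python3 -m jog '[{"delta_pos":[0,0.4,0],"roll":0},{"delta_pos":[-0.1,1.0,0],"roll":0},{"delta_pos":[-0.1,1.7,0],"roll":0},{"delta_pos":[-0.2,2.5,0],"roll":0},{"delta_pos":[-0.2,3.3,0],"roll":0},{"delta_pos":[-0.3,4.1,0],"roll":-0.5},{"delta_pos":[-0.3,4.9,0],"roll":-1},{"delta_pos":[-0.4,5.7,0],"roll":-1.5},{"delta_pos":[-0.4,6.5,0],"roll":-2},{"delta_pos":[-0.5,7.2,0],"roll":-2.5},{"delta_pos":[-0.6,7.7,0],"roll":-2.5},{"delta_pos":[-0.6,8,0],"roll":-2.5}]' 6
python3 - <<'E'
from h import *
p,d=viewer.grab_frame("wrist"); s=arm.read_state(); print(s["eef_pos"],s["ft_force"])
cv2.imwrite("pics/wrist5.png",p[:,:,::-1])
p,d=viewer.grab_frame("side");c=p[140:270,260:400,::-1]
cv2.imwrite("pics/side5.png",cv2.resize(c,None,fx=4,fy=4,interpolation=cv2.INTER_CUBIC))
E
```

```text
clock: 5.08
eef_pos: [0.5961, -0.0343, 0.0568]
tcp_rot: [0.527, 0.473, 0.526, -0.472]
ft_force: [0.8, -0.2, -0.8]
finger_gap: 0.06
[ 0.59617633 -0.03400336  0.05687678] [-0.1662002  -0.03579615  0.25295144]
```

View pics/wrist5.png

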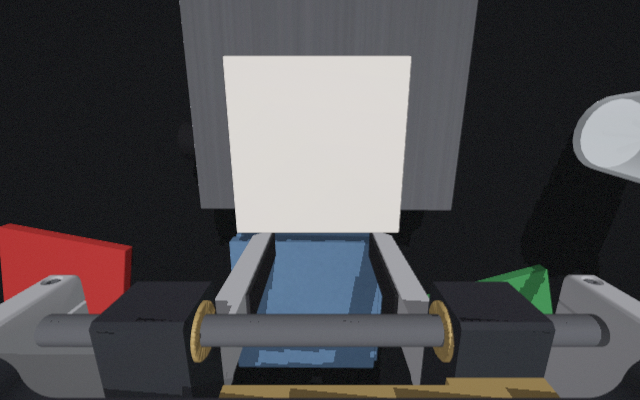

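View pics/side5.png

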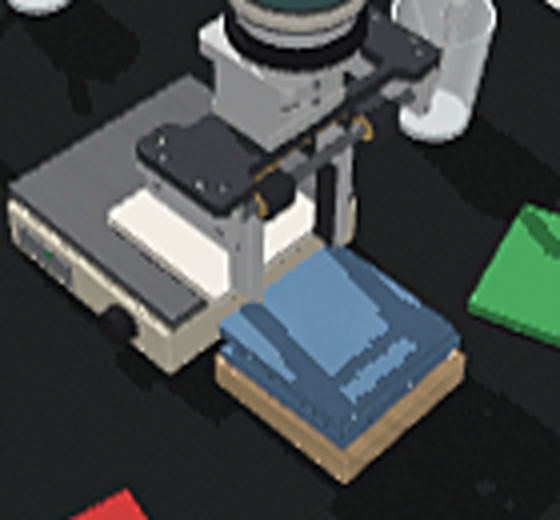

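```bash
python3 -m jog '[{"delta_pos":[0,0.4,0],"roll":0},{"delta_pos":[0,0.9,0],"roll":0},{"delta_pos":[0,1.5,0],"roll":0},{"delta_pos":[0,2.1,0],"roll":0},{"delta_pos":[0,2.7,0],"roll":0},{"delta_pos":[0,3.2,0],"roll":0},{"delta_pos":[0,3.6,0],"roll":0},{"delta_pos":[0,3.9,0],"roll":0},{"delta_pos":[0,4.1,0],"roll":0},{"delta_pos":[0,4.3,0],"roll":0},{"delta_pos":[0,4.4,0],"roll":0},{"delta_pos":[0,4.4,0],"roll":0}]' 6
python3 - <<'E'
from h import *
s=arm.read_state(); print(s["eef_pos"],s["ft_force"])
i=viewer.camera_info("wrist")
p,d=viewer.grab_frame("wrist")
cv2.imwrite("pics/wrist6.png",p[:,:,::-1])
hsv=cv2.cvtColor(p,cv2.COLOR_RGB2HSV);m=(hsv[...,2]>190)&(hsv[...,1]<40);m[240:]=0
print(mask_rect(i,m,.062)); W=cloud(i,d); print(np.median(W[m][:,2]))
p,d=viewer.grab_frame("top");c=p[150:260,250:400,::-1]
cv2.imwrite("pics/top6.png",cv2.resize(c,None,fx=4,fy=4,interpolation=cv2.INTER_CUBIC))
E
```

```text
clock: 6.18
eef_pos: [0.5963, 0.0099, 0.057]
tcp_rot: [0.527, 0.473, 0.526, -0.472]
ft_force: [0.4, -0.1, 0.6]
finger_gap: 0.0599
[0.59633547 0.0098538  0.05697362] [ 0.35978798 -0.09261058  0.57915151]
(array([587.2,  68.6]), array([99.4, 98.9]), 6.1)
0.062493319360345106
```

View pics/wrist6.png

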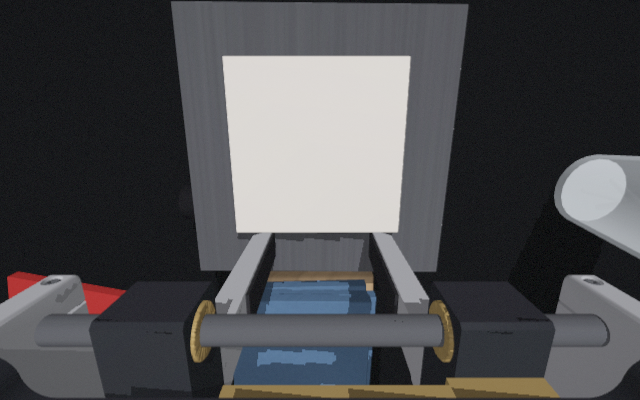

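View pics/top6.png

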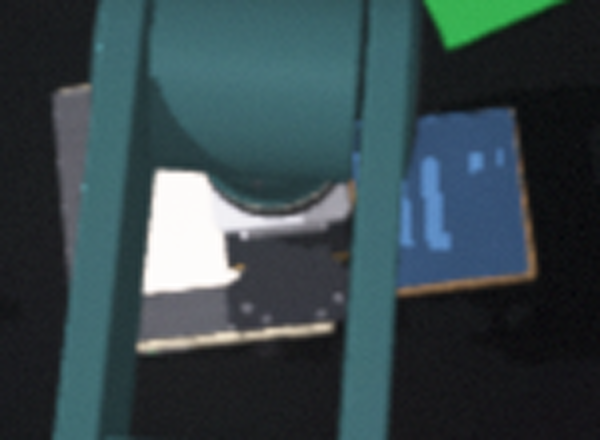

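The tile lies flat at (587,69), with the plate centre at (589,69), and is square with it. I'll back off, rise and go to the beaker.

```bash
python3 -m jog '[{"delta_pos":[0,-0.6,0],"roll":0},{"delta_pos":[0,-1.5,0.3],"roll":0},{"delta_pos":[0,-2.0,3],"roll":0},{"delta_pos":[0,-3,6],"roll":0},{"delta_pos":[-1,-6,9],"roll":0},{"delta_pos":[-2.5,-9,10],"roll":0},{"delta_pos":[-4,-12,10],"roll":0},{"delta_pos":[-5.5,-15,10],"roll":0},{"delta_pos":[-7,-18,10],"roll":0},{"delta_pos":[-8.5,-21,10],"roll":0},{"delta_pos":[-10,-24,10],"roll":0},{"delta_pos":[-11.5,-27,10],"roll":0}]' 9.4
```

```text
clock: 7.28
eef_pos: [0.48, -0.2623, 0.1574]
tcp_rot: [0.527, 0.474, 0.525, -0.472]
ft_force: [0.3, 0.8, 0.7]
finger_gap: 0.094
```

```bash
python3 - <<'E'
from h import *
s=arm.read_state(); print(s["clock"],s["eef_pos"])
i=viewer.camera_info("top")
p,d=viewer.grab_frame("top");cv2.imwrite("pics/top7.png",p[:,:,::-1])
W=cloud(i,d);hsv=cv2.cvtColor(p,cv2.COLOR_RGB2HSV)
roi=np.zeros(d.shape,bool);roi[155:245,255:395]=1
m=roi&(hsv[...,2]>190)&(hsv[...,1]<40)
print(mask_rect(i,m,.062),np.median(W[m][:,2]))
i=viewer.camera_info("wrist")
p,d=viewer.grab_frame("wrist");cv2.imwrite("pics/wrist7.png",p[:,:,::-1])
W=cloud(i,d)
m=(abs(W[...,0]-.465)<.06)&(abs(W[...,1]+.31)<.06)&(abs(W[...,2]-.073)<.006)
P=W[m]; 
if len(P): print(len(P),cv2.minEnclosingCircle((P[:,:2]*1000).astype(np.float32)))
E
```

```text
7.2833 [ 0.47999961 -0.26225684  0.15737981]
(array([586.2,  69.5]), array([101.7, 101.4]), 6.1) 0.06327569009408132
807 ((465.76397705078125, -310.47247314453125), 26.00202178955078)
```

View pics/top7.png

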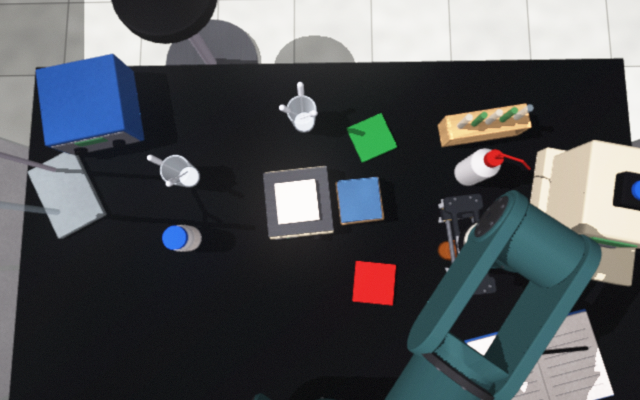

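View pics/wrist7.png

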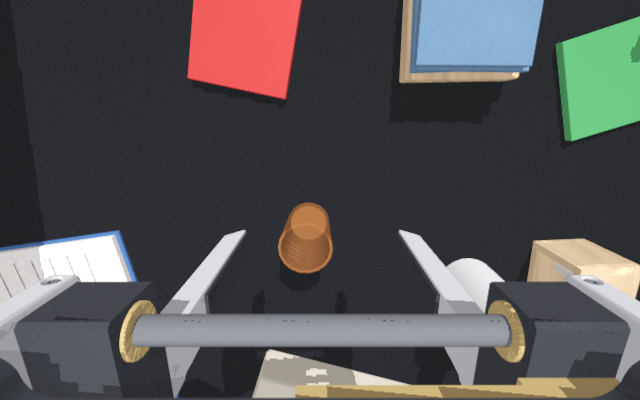

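White tile at (586,69.5), yaw 6.1°: within 3 mm and 1° of the plate. Wrist view: the beaker is at pixel (306,240), world (466,-310), between the look-alike-free fingers' line. Descending over it.

```bash
python3 -m jog '[{"delta_pos":[-0.7,-2.4,0],"roll":0},{"delta_pos":[-1.4,-4.8,0],"roll":0},{"delta_pos":[-1.4,-4.8,-1.5],"roll":0},{"delta_pos":[-1.4,-4.8,-3],"roll":0},{"delta_pos":[-1.4,-4.8,-4.5],"roll":0},{"delta_pos":[-1.4,-4.8,-6.5],"roll":0},{"delta_pos":[-1.4,-4.8,-8.5],"roll":0},{"delta_pos":[-1.4,-4.8,-10.5],"roll":0},{"delta_pos":[-1.4,-4.8,-12],"roll":0},{"delta_pos":[-1.4,-4.8,-12.5],"roll":0},{"delta_pos":[-1.4,-4.8,-12.5],"roll":0},{"delta_pos":[-1.4,-4.8,-12.5],"roll":0}]' 9.4
python3 - <<'E'
from h import *
p,d=viewer.grab_frame("wrist");cv2.imwrite("pics/wrist8.png",p[:,:,::-1])
s=arm.read_state(); print(s["clock"],s["eef_pos"],s["ft_force"])
E
```

```text
clock: 8.38
eef_pos: [0.4652, -0.313, 0.0328]
tcp_rot: [0.525, 0.475, 0.524, -0.474]
ft_force: [0.2, -0.3, -0.3]
finger_gap: 0.094
8.4333 [ 0.4656001  -0.31344591  0.03351483] [-0.05402646 -0.02083984 -0.97978352]
```

View pics/wrist8.png

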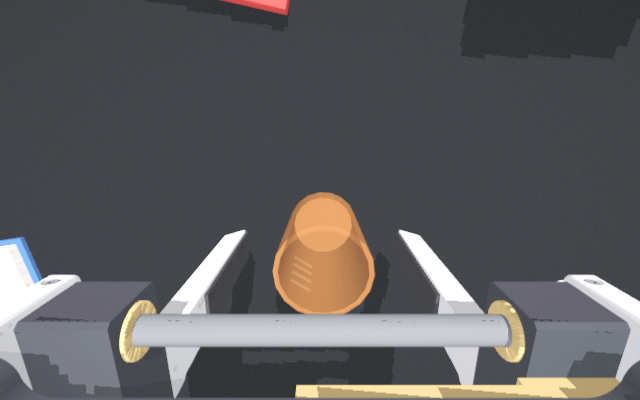

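```bash
python3 -m jog '[{"delta_pos":[0,0.25,0],"roll":0},{"delta_pos":[0,0.25,0],"roll":0},{"delta_pos":[0,0.25,0],"roll":0}]' 9.4
python3 -m jog '[{"delta_pos":[0,0,0],"roll":0},{"delta_pos":[0,0,0],"roll":0},{"delta_pos":[0,0,0],"roll":0},{"delta_pos":[0,0,0],"roll":0},{"delta_pos":[0,0,0],"roll":0},{"delta_pos":[0,0,0],"roll":0},{"delta_pos":[0,0,0],"roll":0},{"delta_pos":[0,0,0],"roll":0},{"delta_pos":[0,0,0],"roll":0},{"delta_pos":[0,0,0],"roll":0}]' 4.0 12
```

```text
clock: 8.68
eef_pos: [0.4663, -0.3113, 0.0348]
tcp_rot: [0.527, 0.475, 0.522, -0.474]
ft_force: [-0.3, -0.6, -0.5]
finger_gap: 0.094
clock: 9.52
eef_pos: [0.4662, -0.3112, 0.0347]
tcp_rot: [0.527, 0.474, 0.522, -0.474]
ft_force: [-0.4, -0.9, -0.9]
finger_gap: 0.0521
```

```bash
python3 -m jog '[{"delta_pos":[0,0,0],"roll":0},{"delta_pos":[0,0,0],"roll":0},{"delta_pos":[0,0,0.4],"roll":0},{"delta_pos":[0,0,1],"roll":0},{"delta_pos":[0,0,2],"roll":0},{"delta_pos":[0,0,3],"roll":0},{"delta_pos":[0,0,3],"roll":0},{"delta_pos":[0,0,3],"roll":0}]' 4.0 12
python3 - <<'E'
from h import *
p,d=viewer.grab_frame("wrist");cv2.imwrite("pics/wrist9.png",p[:,:,::-1])
p,d=viewer.grab_frame("side");cv2.imwrite("pics/side9.png",p[:,:,::-1])
s=arm.read_state(); print(s["clock"],s["eef_pos"],s["ft_force"],s["finger_gap"])
E
```

```text
clock: 10.18
eef_pos: [0.467, -0.3119, 0.0664]
tcp_rot: [0.528, 0.475, 0.521, -0.474]
ft_force: [-0.4, -0.2, -0.6]
finger_gap: 0.0519
10.2833 [ 0.46614855 -0.31120521  0.06478502] [-0.00982623 -0.76825607 -0.72324782] 0.051915693159551135
```

View pics/wrist9.png

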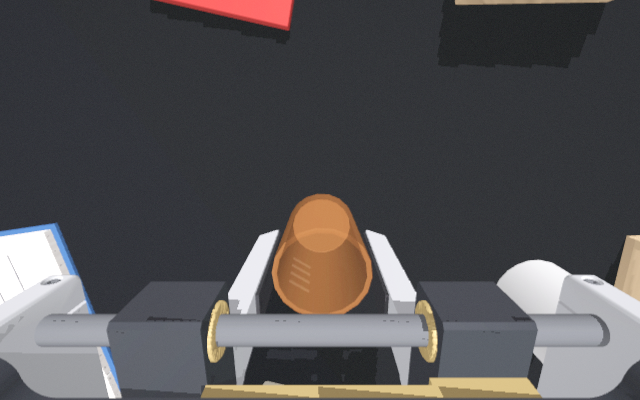

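View pics/side9.png

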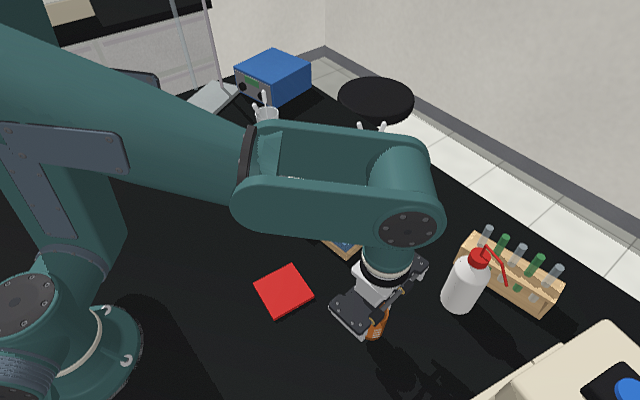

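```bash
python3 -m jog '[{"delta_pos":[0,0,2],"roll":0},{"delta_pos":[0.3,1,5],"roll":0},{"delta_pos":[1,3,8],"roll":0},{"delta_pos":[2,6,10],"roll":0},{"delta_pos":[3,9,10],"roll":0},{"delta_pos":[4,12,10],"roll":0},{"delta_pos":[5,15,10],"roll":0},{"delta_pos":[6,18,10],"roll":0},{"delta_pos":[7,21,10],"roll":0},{"delta_pos":[8,24,10],"roll":0},{"delta_pos":[9,27,10],"roll":0},{"delta_pos":[9.5,29,10],"roll":0}]' 4.0 12
python3 - <<'E'
from h import *
s=arm.read_state(); print(s["clock"],s["eef_pos"],s["ft_force"],s["finger_gap"])
E
```

```text
clock: 11.28
eef_pos: [0.5614, -0.0183, 0.1639]
tcp_rot: [0.527, 0.474, 0.523, -0.473]
ft_force: [0.2, -1.1, -0.3]
finger_gap: 0.052
11.2833 [ 0.56137476 -0.01832989  0.16394596] [ 0.16741395 -1.06551381 -0.27065049] 0.05201122915587801
```

```bash
python3 -m jog '[{"delta_pos":[0.8,2.8,0],"roll":0},{"delta_pos":[1.5,5.4,0],"roll":0},{"delta_pos":[2.1,7.4,0],"roll":0},{"delta_pos":[2.5,8.4,0],"roll":0},{"delta_pos":[2.5,8.7,0],"roll":0},{"delta_pos":[2.5,8.7,-1],"roll":0},{"delta_pos":[2.5,8.7,-2],"roll":0},{"delta_pos":[2.5,8.7,-3],"roll":0},{"delta_pos":[2.5,8.7,-4],"roll":0},{"delta_pos":[2.5,8.7,-4.5],"roll":0},{"delta_pos":[2.5,8.7,-4.5],"roll":0},{"delta_pos":[2.5,8.7,-4.5],"roll":0}]' 4.0 12
python3 - <<'E'
from h import *
p,d=viewer.grab_frame("wrist");cv2.imwrite("pics/wrist10.png",p[:,:,::-1])
p,d=viewer.grab_frame("side");c=p[140:270,260:400,::-1]
cv2.imwrite("pics/side10.png",cv2.resize(c,None,fx=4,fy=4,interpolation=cv2.INTER_CUBIC))
s=arm.read_state(); print(s["clock"],s["eef_pos"],s["ft_force"],s["finger_gap"])
E
```

```text
clock: 12.28
eef_pos: [0.586, 0.0682, 0.1182]
tcp_rot: [0.526, 0.474, 0.524, -0.474]
ft_force: [-0.7, 0.3, 0.0]
finger_gap: 0.052
12.3833 [0.58675902 0.06847653 0.11956416] [ 0.98096558  0.24077548 -0.58927399] 0.05204717704206272
```

View pics/wrist10.png

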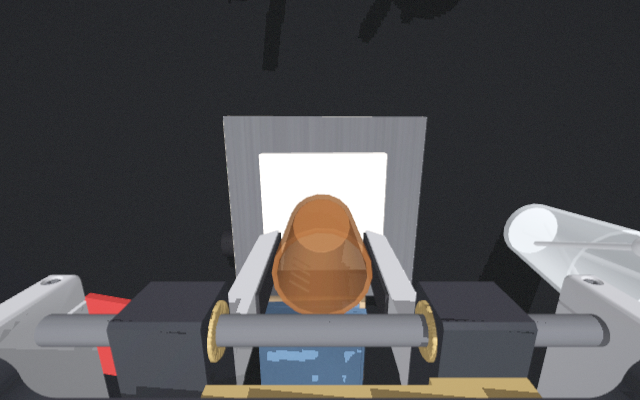

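View pics/side10.png

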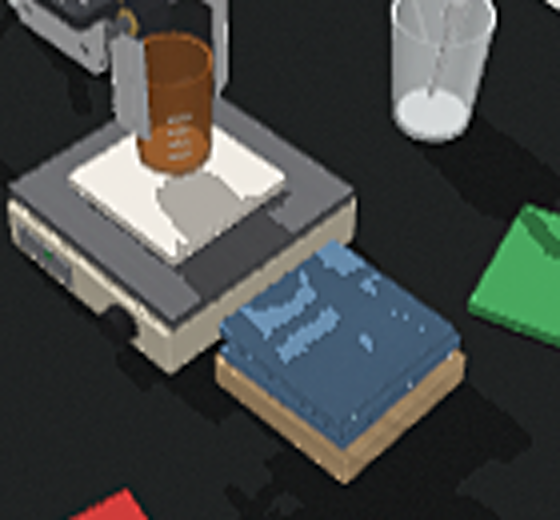

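```bash
python3 -m jog '[{"delta_pos":[0,0.05,-0.5],"roll":0},{"delta_pos":[0,0.05,-1.0],"roll":0},{"delta_pos":[0,0.05,-1.4],"roll":0},{"delta_pos":[0,0.05,-1.7],"roll":0},{"delta_pos":[0,0.05,-1.9],"roll":0},{"delta_pos":[0,0.05,-2.0],"roll":0},{"delta_pos":[0,0.05,-2.0],"roll":0},{"delta_pos":[0,0.05,-2.0],"roll":0}]' 4.0 12
python3 -m jog '[{"delta_pos":[0,0,0],"roll":0}]'
```

```text
clock: 13.05
eef_pos: [0.5868, 0.069, 0.0996]
tcp_rot: [0.527, 0.474, 0.523, -0.473]
ft_force: [-0.2, -1.1, -0.5]
finger_gap: 0.0523
clock: 13.13
eef_pos: [0.587, 0.069, 0.0998]
tcp_rot: [0.527, 0.475, 0.523, -0.473]
ft_force: [0.1, 0.5, -0.7]
finger_gap: 0.052
```

```bash
for k in 1; do python3 -m jog '[{"delta_pos":[0,0,-0.05],"roll":0},{"delta_pos":[0,0,-0.1],"roll":0},{"delta_pos":[0,0,-0.15],"roll":0},{"delta_pos":[0,0,-0.2],"roll":0},{"delta_pos":[0,0,-0.2],"roll":0},{"delta_pos":[0,0,-0.2],"roll":0}]'; done
python3 - <<'E'
from h import *
f=[];z=[]
for k in range(5):
    p,d=viewer.grab_frame("side");s=arm.read_state();f.append(s["ft_force"][2]);z.append(s["eef_pos"][2])
print(np.round(f,2),np.round(z,4))
c=p[140:230,260:360,::-1]
cv2.imwrite("pics/side11.png",cv2.resize(c,None,fx=6,fy=6,interpolation=cv2.INTER_CUBIC))
E
```

```text
clock: 13.63
eef_pos: [0.5869, 0.069, 0.0977]
tcp_rot: [0.527, 0.474, 0.523, -0.473]
ft_force: [-0.4, -0.1, -0.4]
finger_gap: 0.052
[ 0.16 -0.85 -0.36 -0.27 -1.04] [0.0978 0.0978 0.0979 0.0979 0.0979]
```

View pics/side11.png

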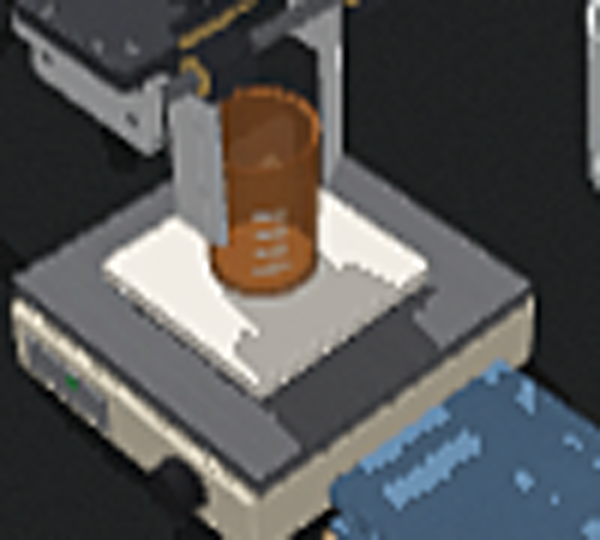

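```bash
python3 -m jog '[{"delta_pos":[0,0,-0.05],"roll":0},{"delta_pos":[0,0,-0.1],"roll":0},{"delta_pos":[0,0,-0.12],"roll":0},{"delta_pos":[0,0,-0.12],"roll":0}]'
python3 - <<'E'
from h import *
f=[];z=[]
for k in range(5):
    p,d=viewer.grab_frame("side");s=arm.read_state();f.append(s["ft_force"][2]);z.append(s["eef_pos"][2])
print(np.round(f,2),np.round(z,4))
E
```

```text
clock: 14.22
eef_pos: [0.587, 0.069, 0.0966]
tcp_rot: [0.527, 0.475, 0.523, -0.473]
ft_force: [0.1, 0.5, -0.5]
finger_gap: 0.052
[-0.71  0.08 -0.8  -0.39  0.4 ] [0.0967 0.0967 0.0967 0.0967 0.0967]
```

```bash
python3 -m jog '[{"delta_pos":[0,0,-0.05],"roll":0},{"delta_pos":[0,0,-0.08],"roll":0},{"delta_pos":[0,0,-0.08],"roll":0},{"delta_pos":[0,0,-0.08],"roll":0}]'
python3 - <<'E'
from h import *
f=[];z=[]
for k in range(6):
    p,d=viewer.grab_frame("side");s=arm.read_state();f.append(s["ft_force"][2]);z.append(s["eef_pos"][2])
print(np.round(f,2),np.round(z,4))
E
```

```text
clock: 14.8
eef_pos: [0.587, 0.069, 0.0966]
tcp_rot: [0.527, 0.475, 0.523, -0.473]
ft_force: [-3.0, -0.2, 5.1]
finger_gap: 0.0522
[4.69 5.33 5.49 5.98 5.63 5.79] [0.0966 0.0966 0.0966 0.0966 0.0966 0.0966]
```

The contact force is now 5 N at z = 0.0966, as predicted, so the beaker is set down. Releasing.

```bash
python3 -m jog '[{"delta_pos":[0,0,0.02],"roll":0},{"delta_pos":[0,0,0.02],"roll":0},{"delta_pos":[0,0,0.02],"roll":0},{"delta_pos":[0,0,0.02],"roll":0},{"delta_pos":[0,0,0.02],"roll":0},{"delta_pos":[0,0,0.02],"roll":0},{"delta_pos":[0,0,0.02],"roll":0}]' 8.6
python3 - <<'E'
from h import *
p,d=viewer.grab_frame("wrist");cv2.imwrite("pics/wrist12.png",p[:,:,::-1])
s=arm.read_state();print(s["eef_pos"],s["ft_force"],s["finger_gap"])
E
```

```text
clock: 15.68
eef_pos: [0.587, 0.069, 0.0965]
tcp_rot: [0.527, 0.475, 0.523, -0.473]
ft_force: [-0.6, 0.7, 0.0]
finger_gap: 0.086
[0.58703432 0.06899799 0.09665678] [0.25338393 0.05874114 0.50099151] 0.08593600046327667
```

View pics/wrist12.png

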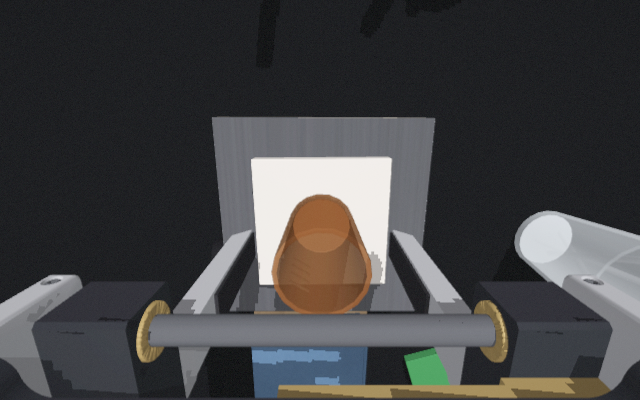

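Both fingers are clear of the beaker. Next I'll go straight up and then away.

```bash
python3 -m jog '[{"delta_pos":[0,0,1],"roll":0},{"delta_pos":[0,0,3],"roll":0},{"delta_pos":[0,0,5.5],"roll":0},{"delta_pos":[0,0,8],"roll":0},{"delta_pos":[0,0,11],"roll":0},{"delta_pos":[0,-2,13],"roll":0},{"delta_pos":[-2,-5,13],"roll":0},{"delta_pos":[-4,-8,13],"roll":0},{"delta_pos":[-6,-11,13],"roll":0},{"delta_pos":[-8,-14,13],"roll":0},{"delta_pos":[-10,-17,13],"roll":0},{"delta_pos":[-12,-20,13],"roll":0}]'
python3 -m jog '[{"delta_pos":[-2,-3,0],"roll":0},{"delta_pos":[-3,-6,0],"roll":0},{"delta_pos":[-4,-8,0],"roll":0},{"delta_pos":[-5,-10,0],"roll":0},{"delta_pos":[-5,-10,0],"roll":0},{"delta_pos":[-5,-10,0],"roll":0}]'
python3 - <<'E'
from h import *
for n in ["top","side"]:
    i=viewer.camera_info(n)
    p,d=viewer.grab_frame(n);cv2.imwrite(f"pics/{n}13.png",p[:,:,::-1])
    W=cloud(i,d);hsv=cv2.cvtColor(p,cv2.COLOR_RGB2HSV)
    r=(abs(W[...,0]-.587)<.09)&(abs(W[...,1]-.07)<.09)
    m=r&(abs(W[...,2]-.062)<.006)&(hsv[...,1]<50)&(hsv[...,2]>120)
    print(n,"tile",mask_rect(i,m,.062),np.median(W[m][:,2]))
    m=r&(abs(W[...,2]-.137)<.004);P=W[m];print("rim",len(P),cv2.minEnclosingCircle((P[:,:2]*1000).astype(np.float32)),P[:,2].mean())
    d0=np.load(f"pics/{n}0.npy");W0=cloud(i,d0)
    p0=cv2.cvtColor(cv2.imread(f"pics/{n}0.png"),cv2.COLOR_BGR2HSV)
    b=(hsv[...,0]>95)&(hsv[...,0]<120)&(hsv[...,1]>90)&(abs(W[...,0]-.59)<.08)&(abs(W[...,1]+.087)<.08)
    print("blue3",mask_rect(i,b,.054))
    cv2.imwrite(f"pics/{n}13c.png",cv2.resize(p[130:270,240:400,::-1],None,fx=4,fy=4,interpolation=cv2.INTER_CUBIC))
print(arm.read_state()["eef_pos"])
E
```

```text
clock: 16.73
eef_pos: [0.466, -0.1321, 0.2278]
tcp_rot: [0.528, 0.475, 0.522, -0.473]
ft_force: [0.5, -0.8, 0.7]
finger_gap: 0.0856
clock: 17.23
eef_pos: [0.4158, -0.2327, 0.2286]
tcp_rot: [0.528, 0.476, 0.521, -0.473]
ft_force: [0.6, 0.7, 1.0]
finger_gap: 0.0859
top tile (array([587.4,  69.6]), array([104.3, 102. ]), 6.0) 0.063491429635696
rim 91 ((586.838623046875, 71.34565734863281), 25.67371368408203) 0.13789534393031944
blue3 (array([592.3, -85.5]), array([106.1, 101.1]), 4.9)
side tile (array([539.1,  81.9]), array([74.8, 30.8]), 77.3) 0.06232465186127016
rim 22 ((570.0526123046875, 76.29335021972656), 17.782054901123047) 0.13654672275060442
blue3 (array([ 586.7, -119.2]), array([112.6,  58.6]), 6.4)
[ 0.41637275 -0.23155271  0.22831419]
```

View pics/side13.png

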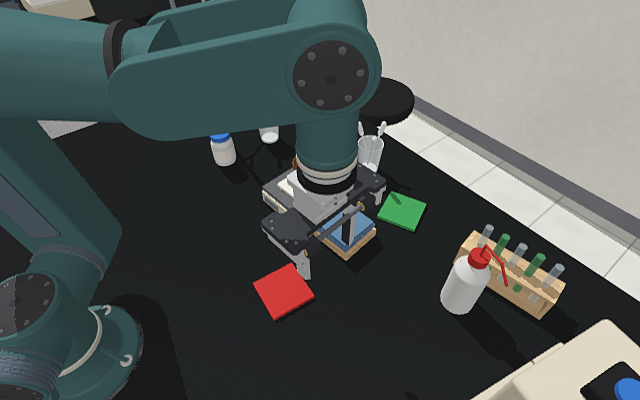

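View pics/top13c.png

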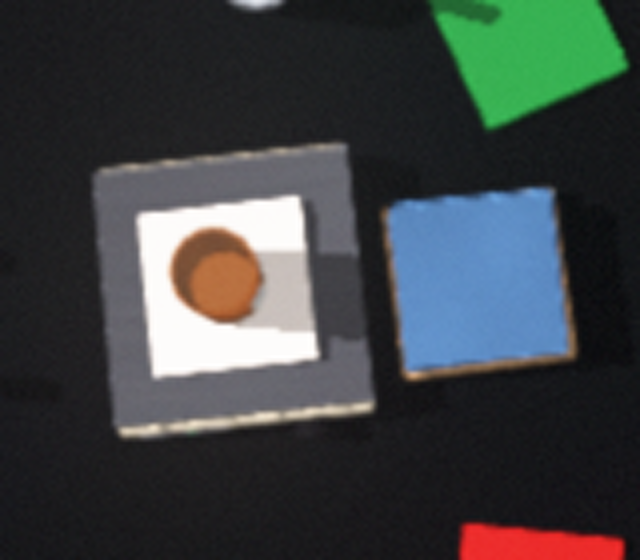

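The top view shows tile, beaker and stack as wanted. The side view is blocked by the arm, so I'm not using its numbers. Handing in.

```bash
python3 -c "
from cell import arm
print(arm.hand_in())"
```

```text
the job is handed in; nothing more can be done
None
```

I slid the white tile off the stack with the two spread fingertips, set the amber beaker on it, released it and moved the arm clear. The job is handed in at about 17 s on the robot's clock.

Last checks, from the top camera:

| Item | Measured | Compared with |
|---|---|---|
| White tile centre | (587.4, 69.6) mm | plate centre (588.7, 68.8) mm |
| White tile yaw | 6.0° | plate 5.6° |
| White tile top height | about 63 mm | 62 mm expected |
| Beaker rim centre | (586.8, 71.3) mm | about 2 mm from the tile centre |
| Beaker rim height | 138 mm | 137 mm expected |

- **Beaker set-down:** it was lowered until contact read about 5 N, then released. The wrist view showed both fingers clear before I lifted away.
- **Blue tiles and bystanders:** the top blue tile was still squarely on the stand. I had no direct before-and-after measurement of each blue tile. The bystanders looked unmoved in the pictures, but I did not measure them again.
- **Check that disagreed:** in the final side view the arm hid most of the tile, beaker and stack, so its numbers do not match and I ignored them. The final check therefore rests on the top camera alone.

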